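# Unload the carton and put each thing in its place

## Robot

A 6-joint arm with a two-finger parallel gripper is mounted at the origin on a cart in front of the work surface, level with it; the furniture and walls round the work are solid. World frame = base frame: x ahead of the robot, y to its left, z up, the work surface at z = 0. Lengths are in mm, angles in rad, forces in N, time in s.
With the tool pointing down it reaches from about 350 to 875 mm from the base axis. Payload 4.2 kg.
Tool frame: the origin (TCP) lies midway between the tips of the shut fingers; the grasp point (between the pads) lies 19 mm behind it (robot.pinch_z is the z of the grasp point in the tool frame, in mm); z points along the fingers, y is the line along which they close (so a half turn about z gives the same grasp; the last joint's range is limited). The gripper opens to 87 mm and grips with 3 to 60 N. Pads are 19 mm wide; open, the fingers measure 117 mm over their backs; the gripper's body (75 mm by 190 mm) begins 51 mm behind the grasp point.
Start: joints at [-0.85, 0.385, 0.008, 0, -1.194, -0.259], TCP at [278.486, -559.504, 222.55] pointing down, gripper open.
Joint ranges: [-3.14, 3.14], [-1.21, 2.06], [-1.07, 1.41], [-3.16, 2.05], [-2.99, -0.16], [-3.1, 3.1]. Speed limits (rad/s): [2.79, 2.79, 3.14, 3.14, 3.14, 3.14].

## Interface

Orientations are given as [roll, pitch, yaw] about the fixed x, y, z axes, in that order (R = Rz(yaw) Ry(pitch) Rx(roll)).
In Python, from plant import robot gives the robot as it stands.
- The arm moves only by the tool move_arm, never from a script. Its argument "deltas" is a list of rows, each a list of 3 entries, a list of its own where there are three numbers: the opening, from 0 (shut) to 1 (fully open), then the shift along the tool's x, y, z in units of 50 mm (1.0 is 50 mm), then the turn, a rotation vector about the tool's x, y, z in units of 5 degrees (1.0 is 5 degrees). In form: [[hand, [dx, dy, dz], [ax, ay, az]], ...]. A call has exactly 10 rows; each row shifts and turns the commanded pose from where the row before left it, along the tool's axes as they then stand; what a row does not reach is not made up. A row lasts 1/10 s, in which the tool goes at most 50 mm and 8.59 degrees, less where a joint would pass 70% of its speed; a pose out of reach is approached as far as the arm can. A call is refused whole if a number of a shift passes 1 or a number of a turn 1, either way. A call with a gripper value outside its range is refused whole. The fingers move at their own pace and stop on an object; the grip force is fixed at half the most. Time passes only in rows, so rows that do not move let the fingers close, or fill a call up. It gives the time, the measured TCP pose, the force, the opening and the grip force at its end, in the units of the state.
- robot.observe(): the state, without advancing time (a new reading comes with each control period).
- robot.capture(name): name is "scene" or "top" or "wrist"; returns the picture (400x640x3 uint8, red, green, blue); there is no depth.
- robot.camera_params(name): a dict with "mtx" (3x3 intrinsics, pixels), "origin" and "attitude" of the camera in the world. Camera axes: x right, y up, looking along -z (the intrinsics and any distortion apply to the point x, -y, -z); pixel columns grow to the right and rows downward; lengths in mm; the calibration is good to about 2 mm. A picture is of the moment at which its call begins: read the wrist's pose just before it. camera_params takes no time and is no camera call; for the wrist camera it gives the pose at the moment of the call.
- robot.close_job(): hands the job in; it is judged then, once.
Trained networks look in the newest picture that a camera, given by its name, has taken for a name from the list of things; names that differ only in an ending like _2 or _b are one class to them, and where a whole thing is asked for, a point or a joint stands for the part that bears it (a point fixed in the world has none). Each returns a list of dicts, best first, with "score" (0 to 1); they miss things now and then, are a little off and sometimes report something else, mostly with a low value. They report only what shows in the picture. A call takes as long as a camera call. They do not tell look-alikes from the thing itself.
- robot.search_frame(camera, query): "rect" ([left, top, right, bottom] as shares, 0 to 1, of the picture: columns of its width, rows of its height, round what is visible of it).
- robot.trace(camera, query): "pixels" (400x640 bool, what is visible of it) and "rect" ([left, top, right, bottom] as shares, 0 to 1, of the picture: columns of its width, rows of its height, round what is visible of it).
The state is a dict: "time": time; "joint_pos": joint angles; "qvel": joint speeds; "joint_efforts": joint torques, N m; "position": TCP position; "tool_rot": TCP orientation; "force": force on the tool from outside, world axes, zero at the start; "wrist_torque": the same for the moment, N m; "opening": opening from 0.0 (shut) to 1.0 (fully open); "finger_force": force on a finger pad.
Only numpy, scipy, OpenCV 4.12 (cv2) and the standard library are available. Lean on these libraries where they do the work, as an engineer would, in place of code of your own. Each camera call takes 0.05 s, during which the arm holds its last target. There are 200 camera calls.

## Task

A bubble level, a bench timer and a sample jar have been piled on a carton of wipes. Take the pile apart and put everything away: the level flat in the narrow tray, the timer face up on the sloped stand, lying flat on the slope against its bottom lip, the jar upright in the round seat, and the carton, lying on its underside as it does now, in the long low tray. Leave the steel cup and the dropper bottle where they stand.

Things in the scene. Friction and masses are not known exactly. Their poses are not given: they have to be found in the camera images.
- level_mid (a point): yellow bubble level, a bar 18 (x) x 100 (y) x 20 mm (z; its vial stands up to 23), 50 g. It lies on the timer with its long axis nearly along the carton. Point: its centre, 10 mm above its underside; y along the bar, z up.
- timer_mid (a point): flat white bench timer, 66 x 66 x 17 mm (rounded top to 19), display up, about 90 g. It lies on the end of the carton that is farther from the robot, under the level. Its support is wider than it is, so it must be gripped by its sides above the carton's top. Point: its centre, 8.5 mm above its underside; x and y along its sides, z up out of its face.
- jar_mid (a point): round brown sample jar with a white screw lid (fixed shut), 53 mm across, 70 mm tall, about 110 g, standing on the end of the carton nearer the robot. Point: its centre, 35 mm above its underside; z up.
- carton_mid (a point): green carton of wipes, 68 (x) x 200 (y) x 55 mm (z), about 180 g, rigid, lying on the worktop with its long axis roughly towards the robot; it carries the other three. Point: its centre, 27.5 mm above its underside; y along its length, z up.
- level_tray: narrow aluminium tray for the level, fixed, 50 (x) x 132 (y) mm outside, 40 x 122 mm inside; its rim is 12 mm above the worktop, its inner floor 7 mm. Origin: centre of its underside on the worktop; y along its length, z up.
- stand_bed: fixed steel timer stand: a plate 86 mm wide, 79 long, rising at 20 degrees from its bottom lip. Origin: middle of the slope face's bottom edge, at the lip, 9 mm above the worktop; x up the slope, y left along the lip, z square off the slope. The lip stands 11 mm proud. A timer square against it has its centre at x 33, y 0, z 8.5 mm. Friction may stop it sliding: lay it against the lip.
- jar_seat: round black seat for the jar, fixed: a shallow dish 84 mm across outside, 74 mm inside, rim 13 mm above the worktop, inner floor 4 mm. Origin: centre of its underside on the worktop, z up.
- carton_tray: long low grey tray for the carton, fixed, 96 (x) x 228 (y) mm outside, 86 x 218 mm inside; rim 14 mm above the worktop, inner floor 7 mm. Origin: centre of its underside on the worktop; y along its length, z up.
- steel_cup: bystander: open stainless sample cup, 64 mm across, 75 mm tall, standing on the worktop; not to be disturbed. Origin: centre of its underside.
- dropper_bottle: bystander: small brown dropper bottle with a black bulb, 33 mm across, 102 mm tall, standing on the worktop; not to be disturbed. Origin: centre of its underside.
There are look-alikes about, which are no part of the job. There is more than one size of the part that bears level_mid; the job needs the largest.

How it is judged (in metres and radians):
At the end, for the whole second after the job is handed in: Released and at rest: level flat on its tray floor and jar upright on its seat floor, within 16 mm of the middle; carton flat on its tray floor, within 14 mm of the middle; timer face up, flat on the slope (0.08 rad), centre 29 to 45 mm up from the lip, within 20 mm of the middle line (x of level_mid in the frame of level_tray between -0.016 and 0.016 m and y of level_mid in the frame of level_tray between -0.016 and 0.016 m and z of level_mid in the frame of level_tray between 0.013 and 0.02 m and angle between level_mid's own z axis and vertical below 0.06 rad and x of timer_mid in the frame of stand_bed between 0.029 and 0.045 m and y of timer_mid in the frame of stand_bed between -0.02 and 0.02 m and z of timer_mid in the frame of stand_bed between 0.005 and 0.012 m and angle between the z axis of timer_mid and the z axis of stand_bed, either way round below 0.08 rad and angle between timer_mid's own z axis and vertical below 0.6 rad and horizontal distance between jar_mid and jar_seat below 0.016 m and z of jar_mid in the frame of jar_seat between 0.036 and 0.042 m and angle between jar_mid's own z axis and vertical below 0.08 rad and x of carton_mid in the frame of carton_tray between -0.014 and 0.014 m and y of carton_mid in the frame of carton_tray between -0.014 and 0.014 m and z of carton_mid in the frame of carton_tray between 0.031 and 0.038 m and angle between carton_mid's own z axis and vertical below 0.04 rad and linear speed of each of level, timer, jar, carton below 0.02 m/s); the robot touches nothing.
It fails at once if the steel cup is shifted by more than 15 mm or tipped (distance of steel_cup from where it was at the start of the episode above 0.015 m or angle between steel_cup's own z axis and vertical above 0.3 rad).
It fails at once if the dropper bottle is shifted by more than 15 mm or tipped (distance of dropper_bottle from where it was at the start of the episode above 0.015 m or angle between dropper_bottle's own z axis and vertical above 0.3 rad).
It also fails if it takes over 115 s, if anything falls off the work surface, if the arm or the gripper's body presses on something with over 40 N, if the wrist force passes 120 N, or if a joint passes its speed limit or range.

## Working session

There is one attempt and no reset: what is moved stays moved. The work goes in short steps, Python scripts to look and compute and a tool call to move; the robot and the scene stay as the last step left them, time stands still between calls to the robot, and variables do not carry over. Pictures are saved under pics/ and viewed, at most 14 in all, crops included, and the job is handed in when it is done.

Besides the shell and the picture viewer there is one more tool, called after "Emit:" as name(argument=value, ...) on one line, values as JSON. move_arm: Moves the arm, as the interface text tells. Its arguments: {"type":"object","properties":{"deltas":{"type":"array"}},"required":["deltas"]}

```bash
ls; mkdir -p pics
cat > h.py <<'E'
import numpy as np, cv2
from plant import robot
from scipy.spatial.transform import Rotation as R
def cam(n):
    p=robot.camera_params(n); return p
def rot(a):
    a=np.array(a,float); return a if a.shape==(3,3) else R.from_euler('xyz',a).as_matrix()
def ray(p,u,v):
    K=np.array(p['mtx']); d=np.linalg.inv(K)@[u,v,1]; d=np.array([d[0],-d[1],-d[2]])
    return np.array(p['origin'],float), rot(p['attitude'])@d
def onz(p,u,v,z):
    o,d=ray(p,u,v); return o+d*(z-o[2])/d[2]
def proj(p,X):
    c=rot(p['attitude']).T@(np.array(X,float)-np.array(p['origin'])); q=np.array(p['mtx'])@[c[0],-c[1],-c[2]]; return q[:2]/q[2]
def save(n,f): 
    im=robot.capture(n); cv2.imwrite('pics/'+f,im[:,:,::-1]); return im
E
python3 - <<'E'
from h import *
s=robot.observe(); print(s)
for n in ['scene','top','wrist']: print(n,cam(n))
a=save('scene','s0.png'); b=save('top','t0.png')
for n in ['level_mid','timer_mid','jar_mid','carton_mid','level_tray','stand_bed','jar_seat','carton_tray','steel_cup','dropper_bottle']:
    for r in robot.search_frame('top',n): print(n,round(r['score'],2),(np.array(r['rect'])*[640,400,640,400]).round())
E
```

```text
pics
{'time': 0.0, 'joint_pos': array([-8.50436504e-01,  3.85560001e-01,  6.60672898e-03, -4.96723821e-04,
       -1.19401128e+00, -2.58595387e-01]), 'qvel': array([-0.00085949, -0.0001491 , -0.00193012, -0.00031517, -0.0008027 ,
        0.00015833]), 'joint_efforts': array([-6.32430310e-04, -3.90660059e+01,  1.87405998e+01,  4.21989486e+00,
        1.10384321e-02, -1.94299637e-04]), 'position': array([ 278.19140511, -558.98647727,  221.45040102]), 'tool_rot': array([ 3.13937847e+00, -1.08336227e-04, -2.68001136e+00]), 'force': array([-0.56461718,  0.28120834, -0.5437788 ]), 'wrist_torque': array([ 0.00404543, -0.03753853,  0.03478487]), 'finger_force': 0.0, 'opening': 1.0050007517266348}
scene {'mtx': array([[389.65090882,   0.        , 323.38487365],
       [  0.        , 389.65090882, 201.34510338],
       [  0.        ,   0.        ,   1.        ]]), 'origin': array([193.09579002, 717.17703752, 972.15663957]), 'attitude': array([ 0.70832297, -0.00414075, -2.56147567])}
top {'mtx': array([[413.24889309,   0.        , 318.28859902],
       [  0.        , 413.24889309, 197.37353029]
[... 183 characters left out ...]
t {'mtx': array([[275.42552398,   0.        , 315.77592236],
       [  0.        , 275.42552398, 195.52415499],
       [  0.        ,   0.        ,   1.        ]]), 'origin': array([ 208.14895471, -594.64493702,  384.34293235]), 'attitude': array([-0.29326787, -0.00233111,  2.03330802])}
level_mid 0.69 [276. 197. 282. 233.]
level_mid 0.54 [169. 217. 184. 235.]
level_mid 0.44 [349. 149. 370. 164.]
timer_mid 0.76 [266. 206. 290. 228.]
jar_mid 0.68 [273. 239. 293. 260.]
level_tray 0.83 [442. 212. 460. 256.]
stand_bed 0.82 [197. 230. 228. 256.]
jar_seat 0.78 [326. 174. 353. 199.]
carton_tray 0.89 [365. 203. 410. 273.]
steel_cup 0.91 [431. 174. 460. 201.]
dropper_bottle 0.66 [337. 260. 347. 270.]
```

Run:
```python
import cv2
a=cv2.imread('pics/t0.png')[130:290,140:500]; cv2.imwrite('pics/t0c.png',cv2.resize(a,None,fx=2.2,fy=2.2,interpolation=cv2.INTER_CUBIC))
```

```text
(no output)
```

View pics/t0c.png

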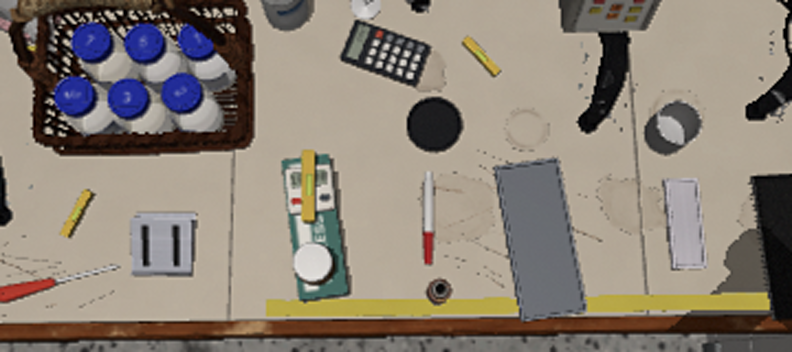

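View pics/s0.png

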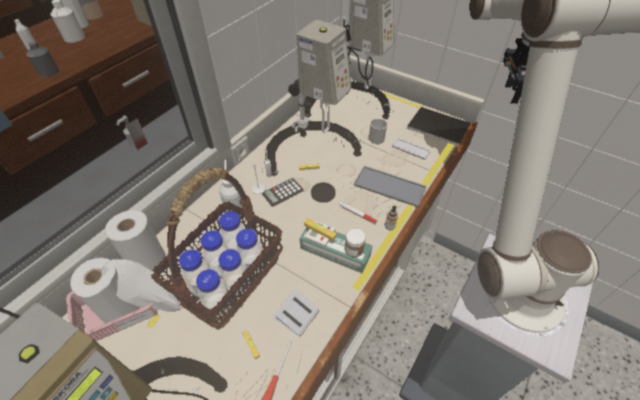

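The pile is in the middle: carton with the level and timer on its far end and the jar on its near end. The carton tray and level tray are to the right, the stand to the left, the black seat ahead. Next I measure all of them.

Run:
```python
from h import *
robot.capture('top')
robot.capture('scene')
Z={'level_mid':95,'timer_mid':73,'jar_mid':125,'carton_mid':55,'level_tray':12,'stand_bed':22,'jar_seat':13,'carton_tray':14,'steel_cup':75,'dropper_bottle':102}
for c in ['top','scene']:
  p=cam(c)
  for n,z in Z.items():
    for r in robot.trace(c,n)[:3 if n=='level_mid' else 1]:
      m=np.argwhere(r['pixels'])[:,::-1]
      P=np.array([onz(p,u,v,z)[:2] for u,v in m])
      (cx,cy),(w,h),a=cv2.minAreaRect(P.astype(np.float32))
      bp=cv2.boxPoints(((cx,cy),(w,h),a)); e=bp[1]-bp[0]; e2=bp[2]-bp[1]
      l=e if np.hypot(*e)>np.hypot(*e2) else e2
      print(c,n,round(r['score'],2),'c',round(cx),round(cy),'size',round(w),round(h),'long axis deg',round(np.degrees(np.arctan2(l[1],l[0]))%180,1),len(m))
```

```text
top level_mid 0.64 c 743 -73 size 63 14 long axis deg 37.7 68
top level_mid 0.62 c 560 168 size 102 24 long axis deg 0.5 264
top level_mid 0.49 c 523 482 size 19 69 long axis deg 152.2 135
top timer_mid 0.78 c 557 168 size 66 66 long axis deg 6.5 300
top jar_mid 0.76 c 448 157 size 54 44 long axis deg 45.1 251
top carton_mid 0.72 c 506 162 size 202 68 long axis deg 8.4 528
top level_tray 0.73 c 513 165 size 212 70 long axis deg 7.6 590
top stand_bed 0.66 c 489 385 size 90 82 long axis deg 89.4 727
top jar_seat 0.62 c 666 -11 size 79 81 long axis deg 179.2 486
top carton_tray 0.9 c 493 -160 size 229 98 long axis deg 8.0 2157
top steel_cup 0.48 c 486 -150 size 217 92 long axis deg 7.6 2117
top dropper_bottle 0.6 c 409 -8 size 32 35 long axis deg 178.9 127
scene level_mid 0.79 c 556 177 size 102 30 long axis deg 1.9 271
scene level_mid 0.67 c 721 -8 size 67 27 long axis deg 33.5 129
scene level_mid 0.52 c 505 533 size 14 72 long axis deg 154.8 188
scene timer_mid 0.74 c 555 175 size 66 71 long axis deg 96.2 272
scene jar_mid 0.57 c 442 183 size 48 90 long axis deg 113.6 456
scene carton_mid 0.58 c 504 182 size 208 101 long axis deg 9.5 1345
scene level_tray 0.64 c 513 -366 size 127 52 long axis deg 2.5 312
scene stand_bed 0.71 c 486 386 size 88 94 long axis deg 173.4 1087
scene jar_seat 0.6 c 664 -6 size 80 89 long axis deg 123.5 408
scene carton_tray 0.94 c 493 -153 size 229 108 long axis deg 7.7 1555
scene steel_cup 0.56 c 633 -316 size 63 145 long axis deg 112.4 413
scene dropper_bottle 0.8 c 404 36 size 31 89 long axis deg 105.5 217
```

Emit:
move_arm(deltas=[[1,[0,0,-0.2],[0,0,0.883]],[1,[0,0,-0.2],[0,0,0.883]],[1,[0,0,-0.2],[0,0,0.883]],[1,[0,0,-0.2],[0,0,0.883]],[1,[0,0,-0.2],[0,0,0.883]],[1,[0,0,-0.2],[0,0,0.883]],[1,[-0.5,1,0],[0,0,0]],[1,[-0.5,1,0],[0,0,0]],[1,[-0.5,1,0],[0,0,0]],[1,[-0.5,1,0],[0,0,0]]])

```text
time: 2.7
position: [368.5, -379.0, 282.7]
tool_rot: [-3.141, 0.0, 3.14]
force: [1.1, -0.5, -0.3]
opening: 0.999
finger_force: 0.0
```

```bash
cat >> h.py <<'E'
def meas(c,p,n,z,k=1):
    for r in robot.trace(c,n)[:k]:
      m=np.argwhere(r['pixels'])[:,::-1]
      P=np.array([onz(p,u,v,z)[:2] for u,v in m])
      (cx,cy),(w,h),a=cv2.minAreaRect(P.astype(np.float32))
      bp=cv2.boxPoints(((cx,cy),(w,h),a)); e=bp[1]-bp[0]; e2=bp[2]-bp[1]
      l=e if np.hypot(*e)>np.hypot(*e2) else e2
      print(c,n,round(r['score'],2),'c',round(cx),round(cy),'size',round(w),round(h),'axis',round(np.degrees(np.arctan2(l[1],l[0]))%180,1),'px',m.min(0),m.max(0))
E
python3 - <<'E'
from h import *
p=cam('wrist');save('wrist','w1.png');print(robot.observe()['position'])
for n,z in [('level_tray',12),('carton_tray',14),('steel_cup',75)]: meas('wrist',p,n,z)
t=cam('top')
for z in (100,200,300): print(z,onz(t,417,143,z))
E
```

```text
[ 370.94370571 -373.98719102  282.96471175]
wrist level_tray 0.88 c 494 -376 size 97 51 axis 1.0 px [303 210] [332 261]
wrist carton_tray 0.77 c 460 -168 size 166 102 axis 8.3 px [410 167] [473 261]
wrist steel_cup 0.66 c 582 -360 size 53 36 axis 90.0 px [311 294] [344 313]
100 [ 779.92538488 -260.17508836  100.        ]
200 [ 741.86687707 -233.91770948  200.        ]
300 [ 703.80836926 -207.66033059  300.        ]
```

View pics/w1.png

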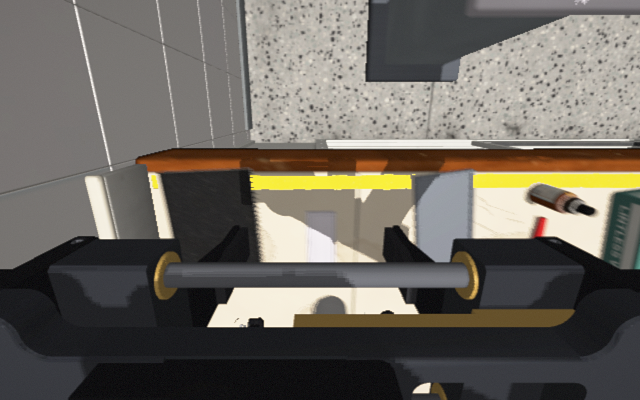

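Emit:
move_arm(deltas=[[1,[-0.2,0.8,0],[0,0,0]],[1,[-0.2,1,0],[0,0,0]],[1,[-0.2,1,0],[0,0,0]],[1,[-0.2,1,0],[0,0,0]],[1,[-0.2,1,0],[0,0,0]],[1,[-0.2,1,0],[0,0,0]],[1,[-0.2,1,0],[0,0,0]],[1,[-0.2,1,0],[0,0,0]],[1,[-0.2,1,0],[0,0,0]],[1,[-0.2,1,0],[0,0,0]]])

```text
time: 3.9
position: [467.3, 101.4, 282.8]
tool_rot: [-3.142, 0.001, 3.139]
force: [1.7, -0.2, -0.1]
opening: 1.005
finger_force: 0.0
```

Emit:
move_arm(deltas=[[1,[-0.6,0,0],[0,0,0]],[1,[-0.6,0,0],[0,0,0]],[1,[-0.6,0,0],[0,0,0]],[1,[-0.6,0,0],[0,0,0]],[1,[-0.6,0,0],[0,0,0]],[1,[-0.4,0,0],[0,0,0]],[1,[0,0,0],[0,0,0]],[1,[0,0,0],[0,0,0]],[1,[0,0,0],[0,0,0]],[1,[0,0,0],[0,0,0]]])

```text
time: 4.9
position: [636.0, 100.1, 283.2]
tool_rot: [3.141, 0.001, 3.141]
force: [-0.2, 0.1, -0.0]
opening: 1.001
finger_force: 0.0
```

Run:
```python
from h import *
print(robot.observe()['position'])
p=cam('wrist');save('wrist','w2.png')
for n,z in [('level_mid',94),('timer_mid',73),('jar_mid',125),('carton_mid',55),('stand_bed',20),('dropper_bottle',102),('carton_tray',14)]: meas('wrist',p,n,z)
t=cam('top')
for q in [(451,234)]: print(onz(t,*q,8))
```

```text
[635.99044686 100.07517981 283.18234819]
wrist level_mid 0.94 c 541 431 size 20 63 axis 155.4 px [568  73] [613 122]
wrist timer_mid 0.69 c 559 166 size 65 65 axis 96.5 px [340  85] [392 140]
wrist jar_mid 0.68 c 520 -91 size 151 75 axis 7.8 px [79  0] [188 148]
wrist carton_mid 0.87 c 515 162 size 189 75 axis 7.6 px [327   0] [394 153]
wrist dropper_bottle 0.63 c 451 8 size 19 35 axis 90.0 px [214   0] [247  20]
wrist carton_tray 0.64 c 507 -157 size 203 101 axis 7.6 px [78  0] [189 149]
[ 504.71043845 -372.69608159    8.        ]
```

View pics/w2.png

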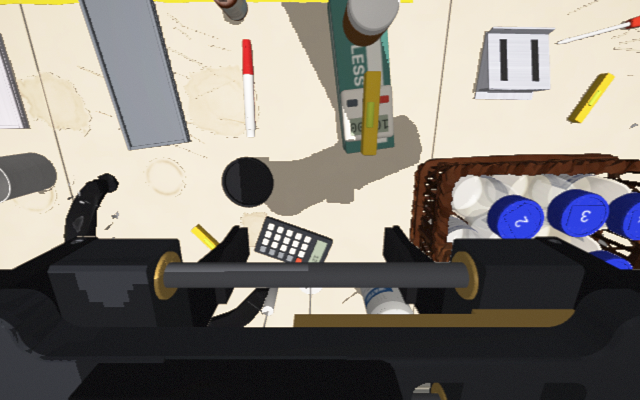

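Run:
```python
from h import *
p=cam('wrist')
print(robot.observe()['time'])
for q,z in [((374,72),95),((369,155),95),((371,114),95),((248,182),13),((492,29),20),((553,29),20),((482,91),9),((551,92),9),((371,13),125)]: print(q,z,onz(p,*q,z).round(1))
a=cv2.imread('pics/w2.png')
im=a[60:165,320:420]
hsv=cv2.cvtColor(a,cv2.COLOR_BGR2HSV); m=cv2.inRange(hsv,(20,120,120),(35,255,255)); m[:,:350]=0;m[:,400:]=0;m[170:]=0
ys=np.argwhere(m)[:,::-1]
P=np.array([onz(p,u,v,94)[:2] for u,v in ys]).astype(np.float32); print(cv2.minAreaRect(P),len(P))
cv2.imwrite('pics/c2.png',cv2.resize(a[10:115,460:640],None,fx=4,fy=4,interpolation=cv2.INTER_CUBIC))
```

```text
5.3
(374, 72) 95 [512.6 168.9  95. ]
(369, 155) 95 [609.8 168.5  95. ]
(371, 114) 95 [559.8 168.2  95. ]
(248, 182) 13 [665.8  -8.7  13. ]
(492, 29) 20 [448.8 341.2  20. ]
(553, 29) 20 [448.8 424.5  20. ]
(482, 91) 9 [527.4 347.7   9. ]
(551, 92) 9 [528.7 450.6   9. ]
(371, 13) 125 [461.5 156.6 125. ]
((560.044921875, 168.41778564453125), (97.33129119873047, 17.451786041259766), 0.16950774192810059) 1188
```

View pics/c2.png

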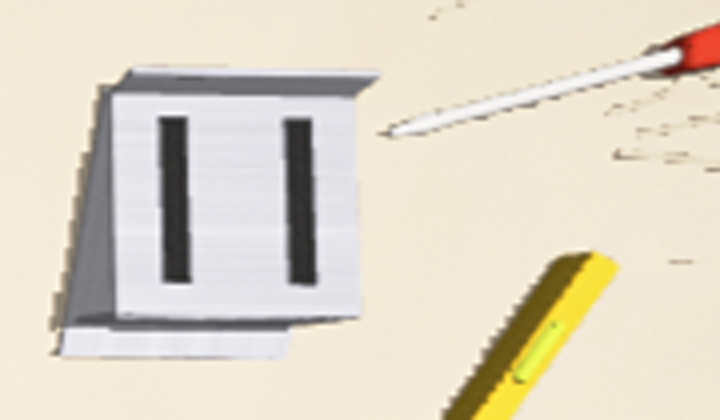

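Emit:
move_arm(deltas=[[1,[0.5,0.45,0.3],[0,0,0]],[1,[0.5,0.45,0.5],[0,0,0]],[1,[0.52,0.47,0.7],[0,0,0]],[1,[0,0,0.7],[0,0,0]],[1,[0,0,0.7],[0,0,0]],[1,[0,0,0.5],[0,0,0]],[1,[0,0,0.3],[0,0,0]],[1,[0,0,0.2],[0,0,0]],[1,[0,0,0],[0,0,0]],[1,[0,0,0],[0,0,0]]])

```text
time: 6.3
position: [561.2, 169.2, 88.2]
tool_rot: [3.141, 0.001, 3.141]
force: [0.1, 0.1, 0.9]
opening: 1.0
finger_force: 0.0
```

Run:
```python
from h import *
s=robot.observe();print(s['position'],s['tool_rot'])
save('wrist','w3.png'); save('scene','s3.png')
a=cv2.imread('pics/s3.png')[190:300,260:400]; b=cv2.imread('pics/w3.png')
cv2.imwrite('pics/c3.png',np.vstack([cv2.resize(a,(440,346),interpolation=cv2.INTER_CUBIC),cv2.resize(b[:330,190:],(440,250))]))
```

```text
[561.17083595 169.23281965  88.23863723] [3.14121306e+00 1.18847754e-03 3.14127911e+00]
```

View pics/c3.png

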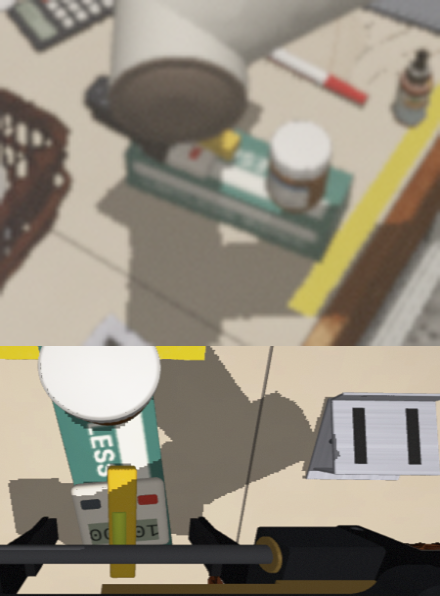

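Emit:
move_arm(deltas=[[0.5,[0,0,0.1],[0,0,0]],[0,[0,0,0],[0,0,0]],[0,[0,0,0],[0,0,0]],[0,[0,0,0],[0,0,0]],[0,[0,0,0],[0,0,0]],[0,[0,0,0],[0,0,0]],[0,[0,0,0],[0,0,0]],[0,[0,0,0],[0,0,0]],[0,[0,0,0],[0,0,0]],[0,[0,0,0],[0,0,0]]])

```text
time: 7.4
position: [560.6, 169.0, 82.6]
tool_rot: [-3.142, 0.0, 3.141]
force: [0.4, 0.3, 0.6]
opening: 0.201
finger_force: 30.0
```

Emit:
move_arm(deltas=[[0,[0,0,-0.4],[0,0,0]],[0,[0,0,-0.8],[0,0,0]],[0,[0,0,-0.9],[0,0,0]],[0,[0,0,-0.9],[0,0,0]],[0,[0.1,-0.5,-0.4],[0,0,0]],[0,[0.2,-0.9,0],[0,0,0]],[0,[0.2,-0.9,0],[0,0,0]],[0,[0.2,-0.9,0],[0,0,0]],[0,[0.2,-0.9,0],[0,0,0]],[0,[0.2,-0.9,0],[0,0,0]]])

```text
time: 8.4
position: [504.5, -82.5, 252.6]
tool_rot: [3.141, 0.0, 3.141]
force: [0.7, -0.8, -1.0]
opening: 0.201
finger_force: 30.0
```

Emit:
move_arm(deltas=[[0,[0.2,-0.9,0],[0,0,0]],[0,[0.2,-0.9,0],[0,0,0]],[0,[0.2,-0.9,0],[0,0,0]],[0,[0.2,-0.9,0],[0,0,0]],[0,[0.2,-0.9,0],[0,0,0]],[0,[0.2,-0.9,0],[0,0,0]],[0,[0.1,-0.4,0],[0,0,0]],[0,[0,0,0],[0,0,0]],[0,[0,0,0],[0,0,0]],[0,[0,0,0],[0,0,0]]])

```text
time: 9.4
position: [440.4, -370.1, 252.5]
tool_rot: [3.141, -0.0, -3.141]
force: [0.3, 0.3, 0.4]
opening: 0.204
finger_force: 30.0
```

Run:
```python
from h import *
s=robot.observe();print(s['position'],s['tool_rot'],s['opening'])
p=cam('wrist');save('wrist','w4.png')
meas('wrist',p,'level_tray',12);meas('wrist',p,'carton_tray',14);meas('wrist',p,'steel_cup',75)
```

```text
[ 440.42748229 -370.11445395  252.51893455] [ 3.14126783e+00 -7.26674470e-05 -3.14125593e+00] 0.2043279554194085
wrist level_tray 0.48 c 491 -396 size 8 86 axis 179.2 px [296 173] [301 226]
wrist carton_tray 0.64 c 490 -165 size 224 102 axis 7.5 px [415 123] [486 262]
wrist steel_cup 0.57 c 638 -340 size 14 18 axis 90.0 px [330 304] [342 312]
```

View pics/w4.png

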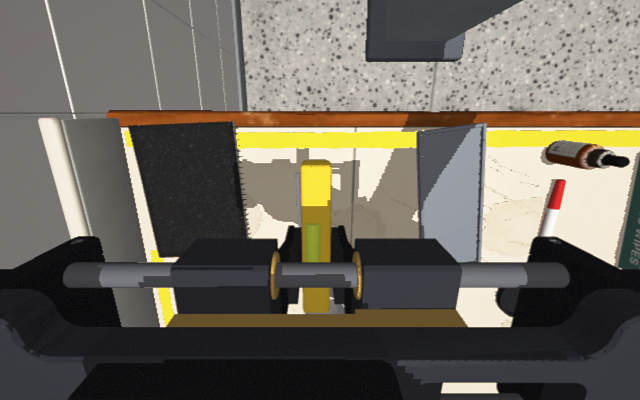

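Run:
```python
from h import *
t=cam('top')
for q in [(442.3,211.8),(455.9,210.9),(460.9,251.8),(445.5,252.7)]: print(onz(t,*q,12).round(1))
im=cv2.cvtColor(cv2.imread('pics/t0.png'),cv2.COLOR_BGR2HSV)
print(im[225:240:7,451], im[232,462])
b=cv2.imread('pics/t0.png').astype(int)
m=((b[:,:,0]-b[:,:,2])>0).astype(np.uint8); m[:205]=0;m[262:]=0;m[:,:436]=0;m[:,466:]=0
n,l,st,_=cv2.connectedComponentsWithStats(m); k=1+np.argmax(st[1:,4]); 
P=np.array([onz(t,u,v,10)[:2] for v,u in np.argwhere(l==k)],np.float32); print(cv2.minAreaRect(P),len(P),st[k])
m=((b[:,:,0]-b[:,:,2])>-2).astype(np.uint8); m[:195]=0;m[285:]=0;m[:,:355]=0;m[:,420:]=0
n,l,st,_=cv2.connectedComponentsWithStats(m); k=1+np.argmax(st[1:,4]); 
P=np.array([onz(t,u,v,12)[:2] for v,u in np.argwhere(l==k)],np.float32); print(cv2.minAreaRect(P),len(P),st[k])
```

```text
[ 576.6 -349.4   12. ]
[ 579.2 -393.7   12. ]
[ 447.2 -397.8   12. ]
[ 444.9 -348.9   12. ]
[[155   9 174]
 [150   7 174]
 [156   7 175]] [ 18  40 178]
((525.5714111328125, -350.5778503417969), (28.18816375732422, 8.871068000793457), 22.34250259399414) 15 [443 223   5   9  15]
((494.46929931640625, -159.53387451171875), (226.4568328857422, 96.66529083251953), 7.709854602813721) 2139 [ 364  202   42   74 2139]
```

Emit:
move_arm(deltas=[[0,[-0.4,0,0.3],[0,0,0]],[0,[-0.6,-0.08,0.6],[0,0,0]],[0,[-0.41,0,0.8],[0,0,0]],[0,[0,0,0.8],[0,0,0]],[0,[0,0,0.8],[0,0,0]],[0,[0,0,0.6],[0,0,0]],[0,[0,0,0.35],[0,0,0]],[0,[0,0,0.2],[0,0,0]],[0,[0,0,0],[0,0,0]],[0,[0,0,0],[0,0,0]]])

```text
time: 10.6
position: [511.7, -375.2, 31.1]
tool_rot: [-3.141, 0.002, -3.141]
force: [-0.2, -0.9, -0.3]
opening: 0.204
finger_force: 30.0
```

Run:
```python
from h import *
s=robot.observe();print(s['position'],s['force'])
save('wrist','w5.png'); save('scene','s5.png')
a=cv2.imread('pics/s5.png')[110:190,360:460]; b=cv2.imread('pics/w5.png')
cv2.imwrite('pics/c5.png',np.vstack([cv2.resize(a,(440,346),interpolation=cv2.INTER_CUBIC),cv2.resize(b[100:320,190:430],(440,250))]))
```

```text
[ 511.69990744 -375.17851428   31.11861091] [-0.23775793 -0.87674069 -0.25609421]
```

View pics/c5.png

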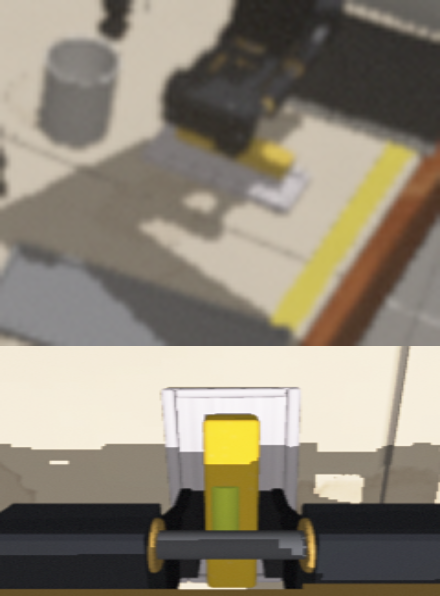

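Emit:
move_arm(deltas=[[0,[0,0,0.1],[0,0,0]],[0,[0,0,0.1],[0,0,0]],[0,[0,0,0.05],[0,0,0]],[0,[0,0,0.03],[0,0,0]],[0,[0,0,0],[0,0,0]],[0.3,[0,0,0],[0,0,0]],[0.35,[0,0,0],[0,0,0]],[0.35,[0,0,0],[0,0,0]],[0.35,[0,0,-0.2],[0,0,0]],[0.5,[0,0,-0.6],[0,0,0]]])

```text
time: 11.7
position: [508.7, -374.0, 53.6]
tool_rot: [3.138, -0.006, 3.14]
force: [0.7, -0.4, 0.8]
opening: 0.378
finger_force: 0.0
```

Emit:
move_arm(deltas=[[0.5,[0,0,-0.6],[0,0,0]],[0.8,[0,0,-0.9],[0,0,0]],[1,[0,0,-0.9],[0,0,0]],[1,[0,0,-0.9],[0,0,0]],[1,[-0.1,0.5,-0.7],[0,0,0]],[1,[-0.1,0.9,0],[0,0,0]],[1,[-0.1,0.9,0],[0,0,0]],[1,[-0.1,0.9,0],[0,0,0]],[1,[-0.1,0.9,0],[0,0,0]],[1,[-0.1,0.9,0],[0,0,0]]])

```text
time: 12.7
position: [540.7, -123.3, 256.9]
tool_rot: [-3.142, 0.001, 3.141]
force: [0.7, -0.2, 0.3]
opening: 0.993
finger_force: 0.0
```

Emit:
move_arm(deltas=[[1,[-0.1,0.9,0],[0,0,0]],[1,[-0.1,0.9,0],[0,0,0]],[1,[-0.1,0.9,0],[0,0,0]],[1,[0,0.9,0],[0,0,0]],[1,[0,0.9,0],[0,0,0]],[1,[0,0.9,0],[0,0,0]],[1,[0,0.2,0],[0,0,0]],[1,[0,0,0],[0,0,0]],[1,[0,0,0],[0,0,0]],[1,[0,0,0],[0,0,0]]])

```text
time: 13.7
position: [556.0, 153.6, 256.3]
tool_rot: [-3.141, 0.0, 3.139]
force: [0.1, 0.4, -0.9]
opening: 1.002
finger_force: 0.0
```

Run:
```python
from h import *
s=robot.observe();print(s['position'],s['tool_rot'],s['opening'])
p=cam('wrist');save('wrist','w6.png');save('scene','s6.png')
c=cam('scene');t=cam('top');print(onz(t,283.2,249,125))
meas('wrist',p,'jar_mid',125);meas('wrist',p,'timer_mid',73);meas('wrist',p,'carton_mid',55)
meas('scene',c,'level_mid',27,3)
b=cv2.imread('pics/w6.png');a=cv2.imread('pics/s6.png')[120:180,370:450]
cv2.imwrite('pics/c6.png',np.vstack([b[:260],cv2.resize(a,(640,300),interpolation=cv2.INTER_CUBIC)]))
```

```text
[556.04895659 153.55207737 256.31491549] [-3.14144108e+00  4.62292904e-05  3.13939623e+00] 1.0021078950715328
[449.30233169 154.76444833 125.        ]
wrist jar_mid 0.98 c 451 159 size 51 52 axis 134.1 px [295  56] [346 112]
wrist timer_mid 0.62 c 557 168 size 67 65 axis 6.4 px [299 150] [353 203]
wrist carton_mid 0.85 c 510 162 size 202 69 axis 8.0 px [285  50] [355 212]
scene level_mid 0.76 c 507 -361 size 37 104 axis 179.9 px [400 139] [426 154]
scene level_mid 0.7 c 531 517 size 15 77 axis 154.8 px [243 331] [258 358]
```

View pics/c6.png

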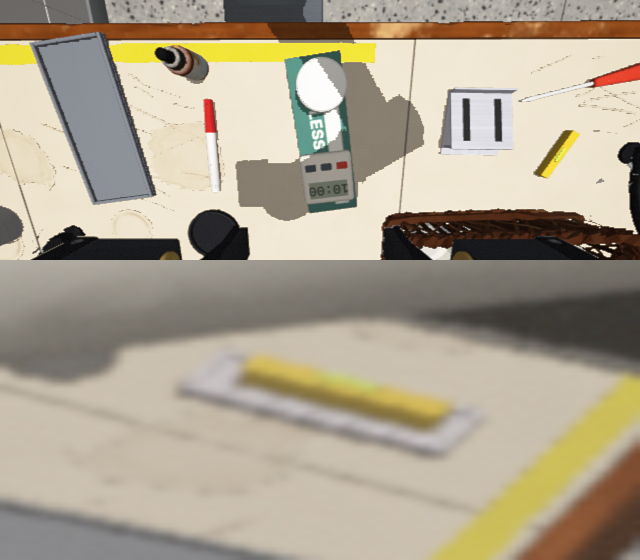

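Emit:
move_arm(deltas=[[1,[0.6,0.09,0],[0,0,0]],[1,[0.9,0,0.1],[0,0,0]],[1,[0.6,0,0.4],[0,0,0]],[1,[0,0,0.8],[0,0,0]],[1,[0,0,0.9],[0,0,0]],[1,[0,0,0.7],[0,0,0]],[1,[0,0,0.36],[0,0,0]],[1,[0,0,0.1],[0,0,0]],[1,[0,0,0],[0,0,0]],[1,[0,0,0],[0,0,0]]])

```text
time: 15.0
position: [452.0, 160.1, 89.2]
tool_rot: [3.14, 0.002, 3.141]
force: [-0.5, 0.1, 0.8]
opening: 1.003
finger_force: 0.0
```

Emit:
move_arm(deltas=[[0.6,[0,0,0],[0,0,0]],[0.4,[0,0,0],[0,0,0]],[0.4,[0,0,0],[0,0,0]],[0,[0,0,0],[0,0,0]],[0,[0,0,0],[0,0,0]],[0,[0,0,0],[0,0,0]],[0,[0,0,0],[0,0,0]],[0,[0,0,0],[0,0,0]],[0,[0,0,0],[0,0,0]],[0,[0,0,0],[0,0,0]]])

```text
time: 16.0
position: [451.1, 159.6, 88.1]
tool_rot: [-3.142, 0.0, 3.141]
force: [-0.2, 0.5, 1.6]
opening: 0.586
finger_force: 30.0
```

Emit:
move_arm(deltas=[[0,[0,0,-0.3],[0,0,0]],[0,[0,0,-0.6],[0,0,0]],[0,[0,0,-0.8],[0,0,0]],[0,[-0.3,-0.2,-0.7],[0,0,0]],[0,[-0.7,-0.5,0],[0,0,0]],[0,[-0.8,-0.7,0],[0,0,0]],[0,[-0.8,-0.7,0],[0,0,0]],[0,[-0.8,-0.7,0],[0,0,0]],[0,[-0.5,-0.4,0],[0,0,0]],[0,[-0.4,-0.2,0],[0,0,0]]])

```text
time: 17.0
position: [659.8, -6.6, 206.2]
tool_rot: [-3.141, -0.002, 3.138]
force: [-0.3, 0.6, -2.4]
opening: 0.59
finger_force: 30.0
```

Run:
```python
from h import *
p=cam('wrist');save('wrist','w7.png');s=robot.observe();print(s['position'],s['opening'])
meas('wrist',p,'jar_seat',13)
c=cam('scene');robot.capture('scene');meas('scene',c,'jar_seat',13)
```

```text
[662.26076656  -7.39855598 205.76695845] 0.58785970532017
wrist jar_seat 0.92 c 657 -13 size 66 83 axis 95.8 px [281 147] [343 199]
scene jar_seat 0.56 c 664 -6 size 80 89 axis 123.4 px [311 182] [335 202]
```

Emit:
move_arm(deltas=[[0,[0,-0.02,0.3],[0,0,0]],[0,[0,0,0.7],[0,0,0]],[0,[0,0,0.9],[0,0,0]],[0,[0,0,0.7],[0,0,0]],[0,[0,0,0.4],[0,0,0]],[0,[0,0,0.1],[0,0,0]],[0,[0,0,0.1],[0,0,0]],[0,[0,0,0.05],[0,0,0]],[0,[0,0,0],[0,0,0]],[0,[0,0,0],[0,0,0]]])

```text
time: 18.2
position: [659.5, -5.1, 46.8]
tool_rot: [3.141, 0.002, 3.141]
force: [-0.2, 0.6, -1.5]
opening: 0.591
finger_force: 30.0
```

Emit:
move_arm(deltas=[[0,[-0.13,-0.12,0],[0,0,0]],[0,[0,0,0],[0,0,0]],[0,[0,0,0.1],[0,0,0]],[0,[0,0,0.06],[0,0,0]],[0,[0,0,0],[0,0,0]],[0,[0,0,0],[0,0,0]],[0,[0,0,0],[0,0,0]],[0,[0,0,0],[0,0,0]],[0,[0,0,0],[0,0,0]],[0,[0,0,0],[0,0,0]]])

```text
time: 19.2
position: [665.3, -11.3, 37.5]
tool_rot: [-3.142, -0.0, 3.141]
force: [-0.1, 0.3, -1.3]
opening: 0.587
finger_force: 30.0
```

Emit:
move_arm(deltas=[[0,[0,0,0.01],[0,0,0]],[0.65,[0,0,0],[0,0,0]],[0.8,[0,0,0],[0,0,0]],[1,[0,0,0],[0,0,0]],[1,[0,0,-0.2],[0,0,0]],[1,[0,0,-0.6],[0,0,0]],[1,[0,0,-0.9],[0,0,0]],[1,[0,0,-0.9],[0,0,0]],[1,[0,0,-0.9],[0,0,0]],[1,[0,0,-0.5],[0,0,0]]])

```text
time: 20.2
position: [666.8, -11.5, 243.3]
tool_rot: [3.141, 0.008, 3.142]
force: [0.7, -0.4, -0.5]
opening: 0.999
finger_force: 0.0
```

Run:
```python
from h import *
t=cam('top')
for z in (0,100): print(z,onz(t,250,199,z),onz(t,256,175,z))
robot.capture('scene'); c=cam('scene'); 
p=cam('wrist'); save('wrist','w8.png');meas('wrist',p,'timer_mid',73);meas('wrist',p,'carton_mid',55);meas('wrist',p,'stand_bed',20);meas('wrist',p,'jar_mid',74)
# stand from w2 pose approx: use stored geometry
```

```text
0 [628.20061392 274.92153129   0.        ] [710.03721199 257.22768881   0.        ]
100 [604.51522489 258.66511367 100.        ] [680.15397902 242.31130336 100.        ]
wrist timer_mid 0.63 c 560 163 size 66 70 axis 97.0 px [439  48] [504 115]
wrist carton_mid 0.93 c 539 157 size 143 88 axis 7.8 px [421   0] [501 129]
wrist jar_mid 0.63 c 661 -11 size 56 55 axis 45.5 px [296 145] [336 194]
```

View pics/w8.png

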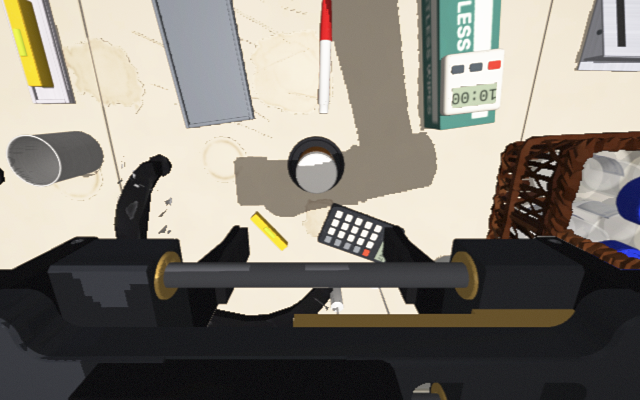

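Emit:
move_arm(deltas=[[1,[0.3,0.5,0],[0,0,0]],[1,[0.5,0.8,0],[0,0,0]],[1,[0.5,0.8,0],[0,0,0]],[1,[0.5,0.8,0.2],[0,0,0]],[1,[0.38,0.67,0.4],[0,0,0]],[1,[0,0,0.7],[0,0,-0.65]],[1,[0,0,0.7],[0,0,-0.65]],[1,[0,0,0.6],[0,0,0]],[1,[0,0,0.3],[0,0,0]],[1,[0,0,0],[0,0,0]]])

```text
time: 21.5
position: [553.9, 165.8, 88.0]
tool_rot: [-3.138, -0.008, -3.029]
force: [-0.7, -0.5, 0.4]
opening: 1.002
finger_force: 0.0
```

Run:
```python
from h import *
p=cam('wrist');save('wrist','w9.png');s=robot.observe();print(s['position'],s['tool_rot'])
meas('wrist',p,'timer_mid',73);meas('wrist',p,'stand_bed',20)
```

```text
[555.31285668 166.46855769  90.05186724] [-3.13925784 -0.00446447 -3.02853916]
wrist timer_mid 0.95 c 551 167 size 56 65 axis 96.6 px [270 188] [365 262]
wrist stand_bed 0.63 c 488 389 size 115 86 axis 89.3 px [531 100] [639 214]
```

View pics/w9.png

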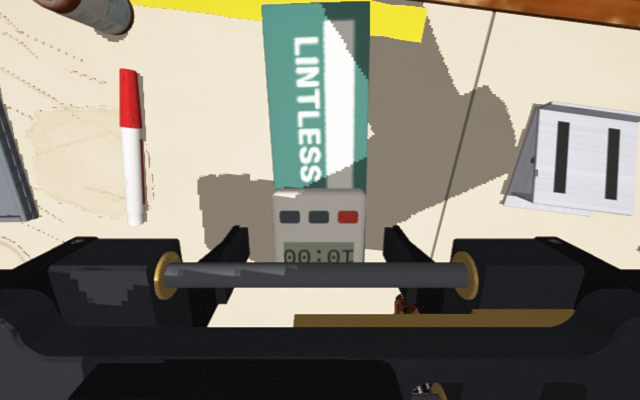

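Emit:
move_arm(deltas=[[1,[0,0,0.2],[0,0,0]],[1,[0,0,0.2],[0,0,0]],[1,[0,0,0.12],[0,0,0]],[1,[0,0,0.06],[0,0,0]],[1,[0,0,0],[0,0,0]],[1,[0,0,0],[0,0,0]],[1,[0,0,0],[0,0,0]],[1,[0,0,0],[0,0,0]],[1,[0,0,0],[0,0,0]],[1,[0,0,0],[0,0,0]]])

```text
time: 22.65
position: [556.5, 167.2, 63.2]
tool_rot: [3.141, 0.0, -3.029]
force: [0.5, -0.4, -0.6]
opening: 0.996
finger_force: 0.0
```

Emit:
move_arm(deltas=[[1,[-0.02,0,0.1],[0,0,0]],[0.9,[0,0,0],[0,0,0]],[0.8,[0,0,0],[0,0,0]],[0.6,[0,0,0],[0,0,0]],[0.6,[0,0,0],[0,0,0]],[0.5,[0,0,0],[0,0,0]],[0.5,[0,0,0],[0,0,0]],[0.5,[0,0,0],[0,0,0]],[0.5,[0,0,0],[0,0,0]],[0.5,[0,0,0],[0,0,0]]])

```text
time: 23.65
position: [557.4, 167.4, 58.0]
tool_rot: [3.142, 0.0, -3.029]
force: [-0.2, 0.8, -0.7]
opening: 0.754
finger_force: 30.0
```

Emit:
move_arm(deltas=[[0.5,[0,0,-0.3],[0,0,0]],[0.5,[0,0,-0.6],[0,0,0.5]],[0.5,[0,0,-0.7],[0,0,0.5]],[0.5,[0,0,-0.6],[0,0,0.42]],[0.5,[0.2,0.4,0],[0,0,0]],[0.5,[0.3,0.8,0],[0,0,0]],[0.5,[0.3,0.9,0],[0,0,0]],[0.5,[0.3,0.9,0],[0,0,0]],[0.5,[0.2,0.9,0],[0,0,0]],[0.5,[0.1,0.5,0],[0,0,0]]])

```text
time: 24.65
position: [488.6, 391.1, 167.9]
tool_rot: [3.141, 0.0, 3.133]
force: [0.3, 0.2, -0.8]
opening: 0.754
finger_force: 30.0
```

Emit:
move_arm(deltas=[[0.5,[0,0,0],[0,-0.5,0]],[0.5,[0,0,0],[0,-0.7,0]],[0.5,[0,0,0],[0,-0.7,0]],[0.5,[0,0,0],[0,-0.7,0]],[0.5,[0,0,0],[0,-0.7,0]],[0.5,[0,0,0],[0,-0.7,0]],[0.5,[0,0,0],[0,0,0]],[0.5,[0,0,0],[0,0,0]],[0.5,[0,0,0],[0,0,0]],[0.5,[0,0,0],[0,0,0]]])

```text
time: 25.65
position: [490.6, 388.7, 168.5]
tool_rot: [3.14, 0.349, 3.129]
force: [-0.0, 0.4, -0.4]
opening: 0.754
finger_force: 30.0
```

Run:
```python
from h import *
p=cam('wrist');save('wrist','w10.png');s=robot.observe();print(s['position'],s['tool_rot'],s['opening'])
print(rot(s['tool_rot']).round(3)); print(p)
b=cv2.imread('pics/w10.png'); cv2.imwrite('pics/c10.png',cv2.resize(b[:330,120:520],None,fx=1.5,fy=1.5))
```

```text
[490.52499574 388.53496738 168.39585253] [3.14053248 0.34911791 3.12945196] 0.7536890517074267
[[-0.94   0.012  0.342]
 [ 0.011  1.    -0.003]
 [-0.342  0.001 -0.94 ]]
{'mtx': array([[275.42552398,   0.        , 315.77592236],
       [  0.        , 275.42552398, 195.52415499],
       [  0.        ,   0.        ,   1.        ]]), 'origin': array([361.36822619, 390.12918071, 294.39927961]), 'attitude': array([-6.42427741e-01, -1.44025391e-03,  1.55982648e+00])}
```

View pics/c10.png

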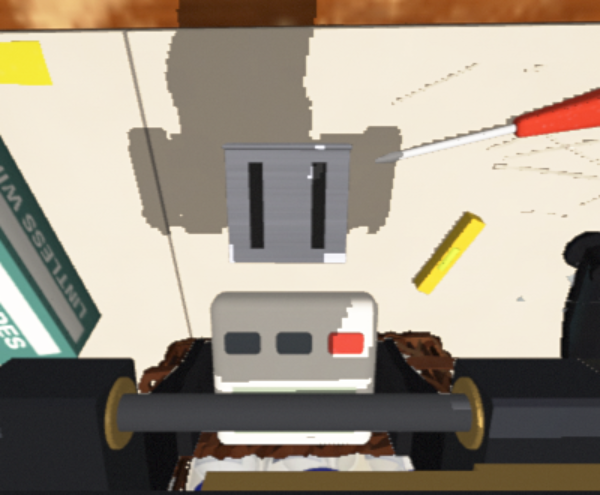

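Run:
```python
from h import *
p=cam('wrist')
f=lambda x,y:(120+x/1.5,y/1.5)
for n,q,z in [('lipL',(224,146),19.3),('lipR',(349,146),19.3),('botL',(226,152),9),('botR',(350,152),9),('slot L bottom',(249,163),11),('slot R',(325,163),11),('slotL far',(249,248),30),('slotR far',(325,248),30),('topL',(231,247),36),('topR',(346,253),36)]: print(n,onz(p,*f(*q),z).round(1))
```

```text
lipL [445.8 343.7  19.3]
lipR [446.7 425.7  19.3]
botL [453.1 342.9   9. ]
botR [454. 428.   9.]
slot L bottom [460.2 358.3  11. ]
slot R [460.8 411.   11. ]
slotL far [516.9 355.7  30. ]
slotR far [517.5 411.8  30. ]
topL [512.4 343.5  36. ]
topR [518.4 426.7  36. ]
```

Emit:
move_arm(deltas=[[0.5,[0.2,-0.07,0.2],[0,0,0]],[0.5,[0.3,0,0.5],[0,0,0]],[0.5,[0.3,0,0.6],[0,0,0]],[0.5,[0.2,0,0.5],[0,0,0]],[0.5,[0.07,0,0.25],[0,0,0]],[0.5,[0,0,0.1],[0,0,0]],[0.5,[0,0,0],[0,0,0]],[0.5,[0,0,0],[0,0,0]],[0.5,[0,0,0],[0,0,0]],[0.5,[0,0,0],[0,0,0]]])

```text
time: 26.7
position: [488.8, 384.9, 67.1]
tool_rot: [-3.139, 0.298, -3.135]
force: [-0.1, 0.1, 0.1]
opening: 0.759
finger_force: 30.0
```

```bash
cat >> h.py <<'E'
def to(X):
    s=robot.observe(); print('at',np.round(s['position'],1),np.round(s['tool_rot'],3),'units',(rot(s['tool_rot']).T@(np.array(X)-s['position'])/50).round(3),'f',np.round(s['force'],1))
E
python3 - <<'E'
from h import *
to([485.8,385,25.5])
p=cam('wrist');save('wrist','w11.png')
b=cv2.imread('pics/w11.png'); cv2.imwrite('pics/c11.png',cv2.resize(b[60:330,160:480],None,fx=2,fy=2))
E
```

```text
at [488.8 384.9  67.1] [-3.139  0.298 -3.135] units [0.302 0.004 0.777] f [-0.1  0.1  0.1]
```

View pics/c11.png

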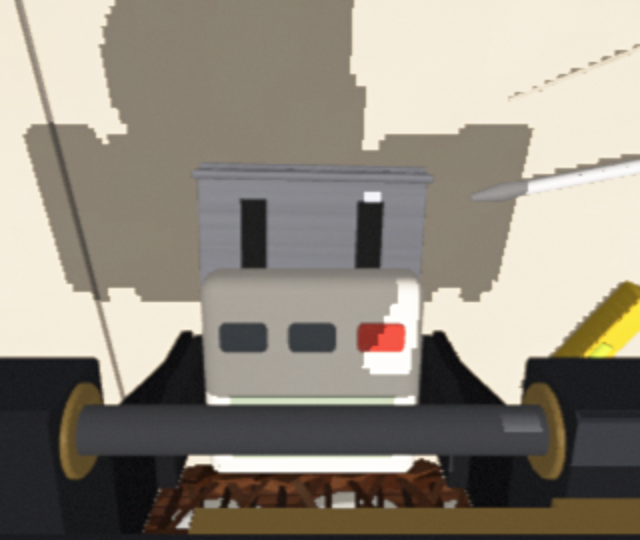

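Run:
```python
from h import *
s=robot.observe(); print(np.round(s['joint_pos'],3), np.round(s['qvel'],3))
print(rot(s['tool_rot']).round(3))
```

```text
[ 1.009  0.44  -0.578  0.593 -0.462 -3.096] [-0.002  0.004 -0.002 -0.001  0.    -0.   ]
[[-0.956 -0.006  0.294]
 [-0.006  1.    -0.001]
 [-0.294 -0.003 -0.956]]
```

Emit:
move_arm(deltas=[[0.5,[0,0,-0.3],[0,0,-1]],[0.5,[0,0,-0.4],[0,0,-1]],[0.5,[0,0,-0.4],[0,0,-1]],[0.5,[0,0,-0.4],[0,0,-1]],[0.5,[0,0,0],[0,0,-1]],[0.5,[0,0,0],[0,0,-1]],[0.5,[0,0,0],[0,0,-1]],[0.5,[0,0,0],[0,0,-1]],[0.5,[0,0,0],[0,0,-1]],[0.5,[0,0,0],[0,0,-1]]])

```text
time: 27.75
position: [466.6, 384.6, 138.2]
tool_rot: [-2.908, 0.186, -2.237]
force: [-0.3, 0.3, -0.2]
opening: 0.757
finger_force: 30.0
```

Emit:
move_arm(deltas=[[0.5,[0,0,0],[0,0,-1]],[0.5,[0,0,0],[0,0,-1]],[0.5,[0,0,0],[0,0,-1]],[0.5,[0,0,0],[0,0,-1]],[0.5,[0,0,0],[0,0,-1]],[0.5,[0,0,0],[0,0,-1]],[0.5,[0,0,0],[0,0,-1]],[0.5,[0,0,0],[0,0,-1]],[0.5,[0,0,0],[0,0,-1]],[0.5,[0,0,0],[0,0,-1]]])

```text
time: 28.75
position: [466.6, 384.6, 138.2]
tool_rot: [-2.849, -0.055, -1.395]
force: [0.0, -0.2, -0.1]
opening: 0.755
finger_force: 30.0
```

Emit:
move_arm(deltas=[[0.5,[0,0,0],[0,0,-1]],[0.5,[0,0,0],[0,0,-1]],[0.5,[0,0,0],[0,0,-1]],[0.5,[0,0,0],[0,0,-1]],[0.5,[0,0,0],[0,0,-1]],[0.5,[0,0,0],[0,0,-1]],[0.5,[0,0,0],[0,0,-1]],[0.5,[0,0,0],[0,0,-1]],[0.5,[0,0,0],[0,0,-1]],[0.5,[0,0,0],[0,0,-1]]])

```text
time: 29.75
position: [466.6, 384.6, 138.2]
tool_rot: [-2.993, -0.259, -0.533]
force: [-0.8, -0.2, -0.8]
opening: 0.756
finger_force: 30.0
```

```bash
cat >> h.py <<'E'
def dr(Rt):
    s=robot.observe(); print('joints',np.round(s['joint_pos'],2),'turn units',(R.from_matrix(rot(s['tool_rot']).T@Rt).as_rotvec(degrees=True)/5).round(3))
E
python3 - <<'E'
from h import *
c,s=np.cos(np.radians(20)),np.sin(np.radians(20))
z=np.array([s,0,-c]); y=np.array([0,-1,0.]); x=np.cross(y,z); Rt=np.array([x,y,z]).T; print(Rt.round(3))
to([485.8,385,25.5]); dr(Rt)
E
```

```text
[[ 0.94   0.     0.342]
 [ 0.    -1.     0.   ]
 [ 0.342  0.    -0.94 ]]
at [466.6 384.6 138.2] [-2.993 -0.259 -0.533] units [-0.262  0.134  2.267] f [-0.8 -0.2 -0.8]
joints [ 1.07  0.33 -0.5   0.44 -0.65 -0.35] turn units [ 0.167  0.572 -5.887]
```

Emit:
move_arm(deltas=[[0.5,[0,0,0],[0.028,0.095,-0.98]],[0.5,[0,0,0],[0.028,0.095,-0.98]],[0.5,[0,0,0],[0.028,0.095,-0.98]],[0.5,[0,0,0],[0.028,0.095,-0.98]],[0.5,[0,0,0],[0.028,0.095,-0.98]],[0.5,[0,0,0],[0.028,0.095,-0.98]],[0.5,[0,0,0.4],[0,0,0]],[0.5,[0,0,0.5],[0,0,0]],[0.5,[0,0,0.3],[0,0,0]],[0.5,[0,0,0],[0,0,0]]])

```text
time: 30.75
position: [486.9, 382.7, 79.4]
tool_rot: [3.138, -0.347, -0.004]
force: [-0.3, -0.9, -1.5]
opening: 0.758
finger_force: 30.0
```

```bash
cat >> h.py <<'E'
c_,s_=np.cos(np.radians(20)),np.sin(np.radians(20))
RT=np.array([[c_,0,s_],[0,-1,0],[s_,0,-c_]])
E
python3 - <<'E'
from h import *
to([485.8,385,25.5]); dr(RT)
E
```

```text
at [486.9 382.7  79.4] [ 3.138 -0.347 -0.004] units [-0.387 -0.049  1.006] f [-0.3 -0.9 -1.5]
joints [ 1.01  0.41 -0.64  0.74 -0.44 -0.1 ] turn units [ 0.053  0.029 -0.042]
```

Emit:
move_arm(deltas=[[0.5,[-0.2,-0.05,0.1],[0.03,0.03,-0.04]],[0.5,[-0.15,0,0.25],[0,0,0]],[0.5,[-0.05,0,0.25],[0,0,0]],[0.5,[0,0,0.1],[0,0,0]],[0.5,[0,0,0.03],[0,0,0]],[0.5,[0,0,0],[0,0,0]],[0.5,[0,0,0],[0,0,0]],[0.5,[0,0,0],[0,0,0]],[0.5,[0,0,0],[0,0,0]],[0.5,[0,0,0],[0,0,0]]])

```text
time: 31.75
position: [481.0, 387.4, 40.7]
tool_rot: [-3.139, -0.352, -0.001]
force: [0.5, 0.3, -2.0]
opening: 0.755
finger_force: 30.0
```

Run:
```python
from h import *
to([485.8,385,25.5]); dr(RT)
p=cam('wrist');save('wrist','w12.png');save('scene','s12.png')
a=cv2.imread('pics/s12.png')[250:350,230:360]; b=cv2.imread('pics/w12.png')
cv2.imwrite('pics/c12.png',np.hstack([cv2.resize(a,(520,400),interpolation=cv2.INTER_CUBIC),cv2.resize(b[100:340,200:440],(280,400))]))
```

```text
at [481.  387.4  40.7] [-3.139e+00 -3.520e-01 -1.000e-03] units [-0.015  0.049  0.317] f [ 0.5  0.3 -2. ]
joints [ 0.95  0.45 -0.74  1.05 -0.33 -0.37] turn units [-0.03  -0.031 -0.006]
```

View pics/c12.png

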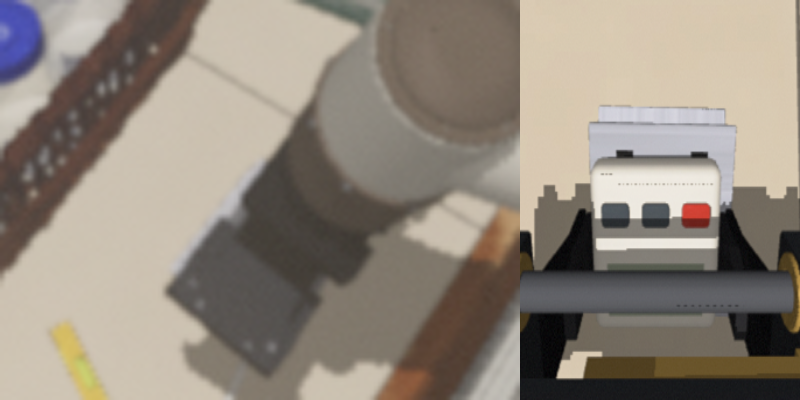

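Emit:
move_arm(deltas=[[0.5,[0,0.06,0.05],[0,0,0]],[0.5,[0,0,0.08],[0,0,0]],[0.5,[0,0,0.08],[0,0,0]],[0.5,[0,0,0.06],[0,0,0]],[0.5,[0,0,0.03],[0,0,0]],[0.5,[0,0,0],[0,0,0]],[0.5,[0,0,0],[0,0,0]],[0.5,[0,0,0],[0,0,0]],[0.5,[0,0,0],[0,0,0]],[0.5,[0,0,0],[0,0,0]]])

```text
time: 32.85
position: [486.2, 384.3, 26.4]
tool_rot: [-3.139, -0.352, -0.001]
force: [0.4, -0.1, -1.5]
opening: 0.751
finger_force: 30.0
```

Run:
```python
from h import *
to([485.8,385,25.5]); dr(RT); s=robot.observe(); print(s['opening'],s['wrist_torque'])
```

```text
at [486.2 384.3  26.4] [-3.139e+00 -3.520e-01 -1.000e-03] units [-0.013 -0.014  0.014] f [ 0.4 -0.1 -1.5]
joints [ 0.9   0.47 -0.76  1.2  -0.29 -0.48] turn units [-0.026 -0.029 -0.006]
0.7513877664532611 [-0.06521989  0.89433653 -0.05253582]
```

Emit:
move_arm(deltas=[[0.5,[0,0,0.02],[0,0,0]],[0.5,[0,0,0.02],[0,0,0]],[0.5,[0,0,0.01],[0,0,0]],[0.5,[0,0,0],[0,0,0]],[0.5,[0,0,0],[0,0,0]],[0.5,[0,0,0],[0,0,0]],[0.5,[0,0,0],[0,0,0]],[0.5,[0,0,0],[0,0,0]],[0.5,[0,0,0],[0,0,0]],[0.5,[0,0,0],[0,0,0]]])

```text
time: 33.85
position: [486.6, 384.4, 25.4]
tool_rot: [-3.138, -0.353, -0.0]
force: [-8.9, -1.7, 10.7]
opening: 0.752
finger_force: 30.0
```

Emit:
move_arm(deltas=[[0.5,[0,0,-0.02],[0,0,0]],[0.5,[0,0,0],[0,0,0]],[0.8,[0,0,0],[0,0,0]],[0.85,[0,0,0],[0,0,0]],[0.9,[0,0,0],[0,0,0]],[0.95,[0,0,0],[0,0,0]],[0.95,[0,0,0],[0,0,0]],[0.95,[0,0,0],[0,0,0]],[0.95,[0,0,-0.3],[0,0,0]],[0.95,[0,0,-0.7],[0,0,0]]])

```text
time: 34.85
position: [470.8, 381.3, 67.2]
tool_rot: [3.138, -0.349, -0.001]
force: [1.9, -0.5, 1.4]
opening: 0.946
finger_force: 0.0
```

Run:
```python
from h import *
to([485.8,385,25.5])
p=cam('wrist');save('wrist','w13.png');meas('wrist',p,'timer_mid',40)
p=cam('scene');save('scene','s13.png');meas('scene',p,'timer_mid',40)
a=cv2.imread('pics/s13.png')[250:350,230:360]; b=cv2.imread('pics/w13.png')
cv2.imwrite('pics/c13.png',np.hstack([cv2.resize(a,(400,307),interpolation=cv2.INTER_CUBIC),cv2.resize(b[60:340,160:480],(400,307))]))
```

```text
at [470.8 381.3  67.2] [ 3.138e+00 -3.490e-01 -1.000e-03] units [-0.004 -0.077  0.886] f [ 1.9 -0.5  1.4]
wrist timer_mid 0.61 c 486 385 size 67 61 axis 89.9 px [267 177] [355 259]
```

View pics/c13.png

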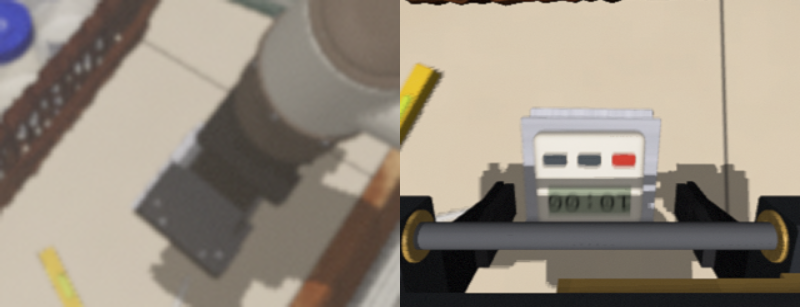

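Emit:
move_arm(deltas=[[0.95,[0,0,-0.5],[0,0,0]],[0.95,[0,0,-0.6],[0,0,0]],[1,[0,0,-0.5],[0,0,0]],[1,[0,0,0],[0,0.6,0]],[1,[0,0,0],[0,0.8,0]],[1,[0,0,0],[0,0.8,0]],[1,[0,0,0],[0,0.8,0]],[1,[0,0,0],[0,0.6,0]],[1,[0,0,0],[0,0.4,0]],[1,[0,0,0],[0,0,0]]])

```text
time: 36.05
position: [444.0, 382.0, 142.7]
tool_rot: [3.138, -0.691, 0.001]
force: [-0.1, -1.1, -0.1]
opening: 1.001
finger_force: 0.0
```

```bash
cat >> h.py <<'E'
def down(yaw): return R.from_euler('xyz',[180,0,yaw],degrees=True).as_matrix()
E
python3 - <<'E'
from h import *
to([508,162,160]); dr(down(8))
E
```

```text
at [444.  382.  142.7] [ 3.138e+00 -6.910e-01  1.000e-03] units [1.202 4.399 0.563] f [-0.1 -1.1 -0.1]
joints [ 0.97  0.26 -0.91  1.63 -0.56 -0.92] turn units [ 0.589 -7.907 -1.535]
```

Emit:
move_arm(deltas=[[1,[0,0,0],[0.059,-0.79,-0.1535]],[1,[0,0,0],[0.059,-0.79,-0.1535]],[1,[0,0,0],[0.059,-0.79,-0.1535]],[1,[0,0,0],[0.059,-0.79,-0.1535]],[1,[0,0,0],[0.059,-0.79,-0.1535]],[1,[0,0,0],[0.059,-0.79,-0.1535]],[1,[0,0,0],[0.059,-0.79,-0.1535]],[1,[0,0,0],[0.059,-0.79,-0.1535]],[1,[0,0,0],[0.059,-0.79,-0.1535]],[1,[0,0,0],[0.059,-0.79,-0.1535]]])

```text
time: 37.05
position: [445.0, 384.1, 144.9]
tool_rot: [-3.138, -0.01, 0.138]
force: [-0.6, -0.7, 0.8]
opening: 0.997
finger_force: 0.0
```

Run:
```python
from h import *
to([508,162,200]); dr(down(8))
```

```text
at [445.  384.1 144.9] [-3.138 -0.01   0.138] units [ 0.65   4.57  -1.112] f [-0.6 -0.7  0.8]
joints [ 0.99  0.38 -0.21  0.01 -0.97  0.71] turn units [-0.044 -0.118 -0.022]
```

Emit:
move_arm(deltas=[[1,[0,0,-0.5],[-0.04,-0.12,0]],[1,[-0.1,0.4,-0.6],[0,0,0]],[1,[-0.1,0.8,-0.4],[0,0,0]],[1,[-0.1,0.8,0],[0,0,0]],[1,[-0.1,0.8,0],[0,0,0]],[1,[-0.1,0.8,0],[0,0,0]],[1,[-0.1,0.6,0],[0,0,0]],[1,[-0.1,0.18,0],[0,0,0]],[1,[0,0,0],[0,0,0]],[1,[0,0,0],[0,0,0]]])

```text
time: 38.05
position: [440.1, 162.5, 220.5]
tool_rot: [3.141, -0.004, 0.137]
force: [-0.5, -0.5, 0.1]
opening: 1.0
finger_force: 0.0
```

Run:
```python
from h import *
s=robot.observe();print(s['position'],s['tool_rot'])
p=cam('wrist');save('wrist','w14.png');meas('wrist',p,'carton_mid',55);meas('wrist',p,'timer_mid',40)
p=cam('top');save('top','t14.png');meas('top',p,'carton_mid',55);meas('top',p,'timer_mid',40);meas('top',p,'stand_bed',22)
p=cam('scene');save('scene','s14.png');meas('scene',p,'timer_mid',40);meas('scene',p,'jar_mid',74)
```

```text
[440.14719388 162.51820947 220.48243524] [ 3.14062512 -0.00390993  0.13687821]
wrist carton_mid 0.81 c 510 163 size 200 68 axis 8.2 px [292  25] [355 205]
wrist timer_mid 0.72 c 486 381 size 80 62 axis 89.6 px [105  87] [174 146]
top carton_mid 0.58 c 507 162 size 204 68 axis 7.8 px [269 200] [298 266]
top timer_mid 0.55 c 488 387 size 63 53 axis 89.4 px [201 232] [221 249]
scene timer_mid 0.79 c 480 389 size 70 73 axis 172.0 px [281 295] [314 328]
scene jar_mid 0.78 c 648 18 size 50 103 axis 122.5 px [315 174] [331 198]
```

Emit:
move_arm(deltas=[[1,[0,0,0],[0,0,0]],[1,[0.4,0,0],[0,0,0]],[1,[0.6,0.19,0.4],[0,0,0]],[1,[0.36,0,0.6],[0,0,0]],[1,[0,0,0.6],[0,0,0]],[1,[0,0,0.4],[0,0,0]],[1,[0,0,0.2],[0,0,0]],[1,[0,0,0],[0,0,0]],[1,[0,0,0],[0,0,0]],[1,[0,0,0],[0,0,0]]])

```text
time: 39.55
position: [509.7, 162.0, 112.3]
tool_rot: [3.141, -0.006, 0.137]
force: [-0.5, -0.3, 0.0]
opening: 1.0
finger_force: 0.0
```

Run:
```python
from h import *
to([509,162.5,28]); dr(down(8))
p=cam('wrist');save('wrist','w15.png');meas('wrist',p,'carton_mid',55)
```

```text
at [509.7 162.  112.3] [ 3.141 -0.006  0.137] units [-0.024 -0.013  1.686] f [-0.5 -0.3  0. ]
joints [ 0.61  0.34 -0.37  0.   -0.86  1.09] turn units [ 0.007 -0.073 -0.031]
wrist carton_mid 0.9 c 510 163 size 199 68 axis 8.0 px [269  86] [358 310]
```

Emit:
move_arm(deltas=[[1,[0,-0.02,0.3],[0,-0.07,-0.03]],[1,[0,0,0.5],[0,0,0]],[1,[0,0,0.5],[0,0,0]],[1,[0,0,0.3],[0,0,0]],[1,[0,0,0.08],[0,0,0]],[1,[0,0,0],[0,0,0]],[1,[0,0,0],[0,0,0]],[0.85,[0,0,0],[0,0,0]],[0.7,[0,0,0],[0,0,0]],[0.6,[0,0,0],[0,0,0]]])

```text
time: 40.65
position: [508.9, 162.4, 27.3]
tool_rot: [3.14, 0.002, 0.139]
force: [-0.4, -0.0, -0.2]
opening: 0.81
finger_force: 0.0
```

Emit:
move_arm(deltas=[[0.5,[0,0,0],[0,0,0]],[0.5,[0,0,0],[0,0,0]],[0.5,[0,0,0],[0,0,0]],[0.5,[0,0,0],[0,0,0]],[0.5,[0,0,0],[0,0,0]],[0.5,[0,0,0],[0,0,0]],[0.5,[0,0,-0.1],[0,0,0]],[0.5,[0,0,-0.1],[0,0,0]],[0.5,[0,0,-0.1],[0,0,0]],[0.5,[0,0,0],[0,0,0]]])

```text
time: 41.65
position: [509.1, 162.5, 42.4]
tool_rot: [3.14, 0.001, 0.139]
force: [0.3, 0.5, -1.3]
opening: 0.781
finger_force: 30.0
```

Emit:
move_arm(deltas=[[0.5,[0,0,-0.4],[0,0,0]],[0.5,[0,0,-0.8],[0,0,0]],[0.5,[0,0,-0.9],[0,0,0]],[0.5,[0,0,-0.86],[0,0,0]],[0.5,[0,0,0],[0,0,0]],[0.5,[-0.1,0.4,0],[0,0,0]],[0.5,[-0.15,0.7,0],[0,0,0]],[0.5,[-0.15,0.8,0],[0,0,0]],[0.5,[-0.15,0.8,0],[0,0,0]],[0.5,[-0.15,0.8,0],[0,0,0]]])

```text
time: 42.65
position: [497.7, -17.0, 189.3]
tool_rot: [3.14, 0.004, 0.14]
force: [1.0, -0.9, -1.2]
opening: 0.776
finger_force: 30.0
```

Emit:
move_arm(deltas=[[0.5,[-0.15,0.8,0],[0,0,0]],[0.5,[-0.15,0.8,0],[0,0,0]],[0.5,[-0.15,0.7,0],[0,0,0]],[0.5,[-0.07,0.4,0],[0,0,0]],[0.5,[0,0.17,0],[0,0,0]],[0.5,[0,0,0],[0,0,0]],[0.5,[0,0,0],[0,0,0]],[0.5,[0,0,0],[0,0,0]],[0.5,[0,0,0],[0,0,0]],[0.5,[0,0,0],[0,0,0]]])

```text
time: 43.65
position: [492.9, -160.6, 190.6]
tool_rot: [3.14, 0.002, 0.14]
force: [0.2, 0.3, -1.6]
opening: 0.776
finger_force: 30.0
```

Run:
```python
from h import *
to([493,-161.5,60]); dr(down(8))
p=cam('wrist');save('wrist','w16.png');meas('wrist',p,'carton_tray',14);meas('wrist',p,'carton_mid',218)
p=cam('top');save('top','t16.png');meas('top',p,'timer_mid',40);meas('top',p,'stand_bed',22);meas('top',p,'carton_tray',14)
```

```text
at [ 492.9 -160.6  190.6] [3.14e+00 2.00e-03 1.40e-01] units [0.005 0.014 2.611] f [ 0.2  0.3 -1.6]
joints [-0.    0.23 -0.3   0.   -1.04  1.71] turn units [0.02  0.028 0.009]
wrist carton_mid 0.6 c 526 -156 size 134 68 axis 8.2 px [241  66] [390 314]
top timer_mid 0.78 c 483 383 size 71 62 axis 89.4 px [201 232] [223 252]
top stand_bed 0.54 c 487 386 size 89 79 axis 89.4 px [199 229] [226 254]
```

Emit:
move_arm(deltas=[[0.5,[0,0.01,0.3],[0,0,0]],[0.5,[0,0,0.6],[0,0,0]],[0.5,[0,0,0.7],[0,0,0]],[0.5,[0,0,0.6],[0,0,0]],[0.5,[0,0,0.4],[0,0,0]],[0.5,[0,0,0.2],[0,0,0]],[0.5,[0,0,0],[0,0,0]],[0.5,[0,0,0],[0,0,0]],[0.5,[0,0,0],[0,0,0]],[0.5,[0,0,0],[0,0,0]]])

```text
time: 45.0
position: [493.4, -162.1, 51.7]
tool_rot: [3.139, 0.0, 0.139]
force: [0.0, 1.0, -1.3]
opening: 0.782
finger_force: 30.0
```

Run:
```python
from h import *
to([493,-161.5,35]); dr(down(8))
p=cam('wrist');save('wrist','w17.png');meas('wrist',p,'carton_tray',14);meas('wrist',p,'carton_mid',78)
p=cam('top');save('top','t17.png');meas('top',p,'carton_tray',14);meas('top',p,'carton_mid',78)
p=cam('scene');save('scene','s17.png');meas('scene',p,'carton_tray',14)
```

```text
at [ 493.4 -162.1   51.7] [3.139 0.    0.139] units [-0.006 -0.014  0.334] f [ 0.   1.  -1.3]
joints [-0.    0.4  -0.47  0.   -0.7   1.71] turn units [ 0.025  0.001 -0.004]
wrist carton_tray 0.88 c 605 -146 size 5 95 axis 98.1 px [244  57] [387  66]
wrist carton_mid 0.84 c 526 -157 size 135 69 axis 8.1 px [241  65] [390 314]
top carton_tray 0.59 c 404 -154 size 123 67 axis 55.2 px [372 248] [406 275]
top carton_mid 0.69 c 429 -167 size 73 72 axis 8.1 px [380 243] [405 269]
```

Emit:
move_arm(deltas=[[0.5,[0,0,0.12],[0,0,0]],[0.5,[0,0,0.12],[0,0,0]],[0.5,[0,0,0.06],[0,0,0]],[0.5,[0,0,0.03],[0,0,0]],[0.5,[0,0,0],[0,0,0]],[0.5,[0,0,0],[0,0,0]],[0.5,[0,0,0],[0,0,0]],[0.5,[0,0,0],[0,0,0]],[0.5,[0,0,0],[0,0,0]],[0.5,[0,0,0],[0,0,0]]])

```text
time: 46.4
position: [492.1, -162.1, 34.3]
tool_rot: [3.14, 0.003, 0.139]
force: [-2.2, 0.2, 5.5]
opening: 0.78
finger_force: 30.0
```

Floor contact. Release and rise.

Emit:
move_arm(deltas=[[0.8,[0,0,0],[0,0,0]],[0.9,[0,0,0],[0,0,0]],[1,[0,0,0],[0,0,0]],[1,[0,0,0],[0,0,0]],[1,[0,0,-0.2],[0,0,0]],[1,[0,0,-0.5],[0,0,0]],[1,[0,0,-0.8],[0,0,0]],[1,[0,0,-0.9],[0,0,0]],[1,[0,0,-0.9],[0,0,0]],[1,[0,0,-0.4],[0,0,0]]])

```text
time: 47.4
position: [494.9, -162.2, 224.8]
tool_rot: [3.137, -0.006, 0.14]
force: [0.4, -0.5, 0.1]
opening: 0.999
finger_force: 0.0
```

Run:
```python
from h import *
p=cam('wrist');save('wrist','w18.png');meas('wrist',p,'carton_mid',62);meas('wrist',p,'carton_tray',14)
p=cam('top');im=save('top','t18.png')
for r in robot.trace('top','stand_bed')[:1]+robot.trace('top','timer_mid')[:1]: print(np.array(r['rect'])*[640,400,640,400])
# timer predicted silhouettes for slope x candidates
O=np.array([453.5,385,9]);ux=np.array([c_,0,s_]);uz=np.array([-s_,0,c_])
for x in (33,37,41,45):
    q=[proj(p,O+ux*(x+a*33)+uz*17+np.array([0,b*33,0])) for a in(-1,1) for b in (-1,1)]
    print(x,np.round(q,1).tolist())
print('plate',[proj(p,O+ux*a+np.array([0,b,0])).round(1).tolist() for a in (0,79) for b in (-43,43)],'lip',proj(p,O+uz*11).round(1))
print('col profile u=211',[int(v) for v in im[225:260,207:216].mean((1,2))])
```

```text
wrist carton_mid 0.78 c 493 -162 size 200 69 axis 8.2 px [285  97] [344 257]
wrist carton_tray 0.56 c 495 -161 size 227 96 axis 7.7 px [277  86] [352 248]
[219.072 231.88  228.608 254.   ]
[197.696 235.4   221.12  254.4  ]
33 [[222.4, 253.8], [201.2, 254.0], [221.7, 232.9], [200.3, 233.2]]
37 [[222.4, 252.5], [201.2, 252.7], [221.6, 231.7], [200.3, 231.9]]
41 [[222.3, 251.2], [201.1, 251.5], [221.6, 230.4], [200.2, 230.6]]
45 [[222.3, 250.0], [201.1, 250.2], [221.5, 229.1], [200.2, 229.3]]
plate [[226.8, 252.4], [199.5, 252.7], [225.9, 227.7], [198.5, 228.0]] lip [212.3 253.4]
col profile u=211 [165, 141, 169, 169, 175, 160, 133, 128, 202, 202, 199, 160, 113, 117, 157, 202, 199, 199, 196, 127, 122, 109, 104, 106, 116, 141, 199, 161, 128, 94, 139, 172, 169, 169, 169]
```

Run:
```python
from h import *
print(robot.close_job())
```

```text
the job is handed in; nothing more can be done
None
```

The level, timer, jar and carton all measured in place at hand-in, and the robot was clear of everything; I don't know the judge's result, the cup and bottle went unchecked at the end, and I viewed 15 pictures, one over the limit of 14.

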